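# Complete the can row and hold the guard flap at its balance point

## Robot

A 6-joint arm with a two-finger parallel gripper is mounted at the origin on the work surface. World frame = base frame: x ahead of the robot, y to its left, z up, the work surface at z = 0. Lengths are in mm, angles in rad, forces in N, time in s.
With the tool pointing down it reaches from about 400 to 925 mm from the base axis. Payload 3.4 kg.
Tool frame: the origin (TCP) lies midway between the tips of the shut fingers; the grasp point (between the pads) lies 19 mm behind it; z points along the fingers, y is the direction in which the jaws open and shut (so a half turn about z gives the same grasp; the last joint's range is limited). The gripper opens to 85 mm and grips with 20 to 120 N. Pads are 22 mm wide; open, the fingers measure 114 mm over their backs; the gripper's body (76 mm by 85 mm) begins 54 mm behind the grasp point. The pads swing forward as they close: fully open they stand 13 mm farther back than shut.
Start: joints at [-1.188, 0.307, 1.506, -0, 1.328, -0.073], TCP at [253.598, -516.061, 199.405] pointing down, gripper open.
Joint ranges: [-3.12, 3.12], [-1.05, 2.28], [0.14, 2.33], [-1.42, 4.57], [0.1, 2.73], [-2.68, 2.68]. Speed limits (rad/s): [2.57, 2.57, 3.14, 3.14, 3.14, 3.14].

## Interface

Orientations are given as a unit quaternion [w, x, y, z].
In Python, from plant import reach, move_linear, move_joints, set_gripper, dwell, inverse_kinematics, read_state, capture, camera_model, IKError, sign_off gives the robot as it stands. Calls block until the motion is done:
- reach(position, orientation): joint-space move of the TCP to a pose.
- move_linear(position, orientation=None, max_speed=150): straight line of the TCP; orientation=None keeps the orientation; max_speed is the mean speed in mm/s.
- move_joints(angles): joint-space move.
- set_gripper(opening, squeeze=None): opening from 0.0 (shut) to 1.0 (fully open); squeeze is the grip in N (None keeps the last); returns when the fingers have stopped.
- dwell(seconds).
- inverse_kinematics(position, orientation): joint angles nearest the present ones, or None.
- read_state(): the state.
- capture(name): name is "scene" or "side" or "wrist"; returns the picture (480x640x3 uint8, red, green, blue); there is no depth.
- camera_model(name): a dict with "intrinsics" (3x3 intrinsics, pixels), "xyz" and "orientation" of the camera in the world; the wrist camera has in their place "T_tool_cam" (4x4, takes a point from camera to tool coordinates, whose origin is the TCP and whose axes are the flange's). Camera axes: x right, y up, looking along -z (the intrinsics and any distortion apply to the point x, -y, -z); pixel columns grow to the right and rows downward; lengths in mm; the calibration is good to about 2 mm. A picture is of the moment at which its call begins: read the wrist's pose just before it. camera_model takes no time and is no camera call.
A pose or a line that the arm cannot do raises IKError and nothing moves.
- sign_off(): hands the job in, once; it reports no verdict.
The state is a dict: "time_s": time; "qpos": joint angles; "dq": joint speeds; "joint_torque": joint torques, N m; "eef_pos": TCP position; "tool_rot": TCP orientation; "ft_force": force on the tool from outside, world axes, zero at the start; "torque": the same for the moment, N m; "gripper_width": opening from 0.0 (shut) to 1.0 (fully open).
Only numpy, scipy, OpenCV 4.12 (cv2) and the standard library are available. Lean on these libraries where they do the work, as an engineer would, in place of code of your own. Each camera call takes 0.05 s, during which the arm holds its last target.

## Task

Two sample cans with red caps have been left out on the bench, one to the left and one to the right of the grey shelf tray: complete the row by standing them upright, one centred on each of the two yellow marks in the tray, never tipping them over and leaving everything else where it is. Then take the tray's blue guard flap by its red bar and swing it gently up to upright, its balance point, without letting it drop or go on over onto the cans. Finish while still gripping the bar and holding the flap still and upright there; do not let go.

Things in the scene. Friction and masses are not known exactly. Their poses are not given: they have to be found in the camera images.
- can_1: steel can, 60 mm diameter, 100 mm high, 0.2 to 0.4 kg, with a fixed spout in the middle of its top strong enough to carry it by: white collar 30 mm diameter, 8 mm high, then red cap 28 mm diameter, 26 mm high (134 mm overall). Origin: centre of the underside; z up. Starts standing on the bench to the left (+y) of the tray; to go on either yellow mark.
- can_2: steel can, 60 mm diameter, 100 mm high, 0.2 to 0.4 kg, with a fixed spout in the middle of its top strong enough to carry it by: white collar 30 mm diameter, 8 mm high, then red cap 28 mm diameter, 26 mm high (134 mm overall). Origin: centre of the underside; z up. Starts standing on the bench to the right (-y) of the tray; to go on either yellow mark.
- row_can_a: steel can, 60 mm diameter, 100 mm high, 0.2 to 0.4 kg, with a fixed spout in the middle of its top strong enough to carry it by: white collar 30 mm diameter, 8 mm high, then red cap 28 mm diameter, 26 mm high (134 mm overall). Origin: centre of the underside; z up. Already in the tray's row; stays where it is.
- row_can_b: steel can, 60 mm diameter, 100 mm high, 0.2 to 0.4 kg, with a fixed spout in the middle of its top strong enough to carry it by: white collar 30 mm diameter, 8 mm high, then red cap 28 mm diameter, 26 mm high (134 mm overall). Origin: centre of the underside; z up. Already in the tray's row; stays where it is.
- mark_a: flat round yellow mark, 66 mm in diameter, painted on the tray's floor at one free place of the row. Origin: its centre, on the floor of the tray, 40 mm above the bench.
- mark_b: flat round yellow mark, 66 mm in diameter, on the tray's floor at the other free place. Origin: its centre, on the floor of the tray, 40 mm above the bench.
- tray: grey shelf tray, fixed, 146 mm deep (x), 360 wide (y), turned up to 0.2 rad. Origin: on the bench under the row's centre; x away from the robot, y along the row, z up. Floor at z = 40 mm. Places at x = 0, y = -120, -40, 40, 120 mm: two hold cans, two are marked. Back lip at x = 74, top 72 mm; end lips at y = +-178, top 58; front open. Rests under the flap: y = +-125, x -140 to -70, top 42 mm.
- flap_hinge (a point): middle of the flap's hinge axis, at the tray's front edge: x = -70 mm, y = 0, 46 mm above the bench in the tray's frame; the axis runs along the tray's y.
- flap (a joint): blue guard flap's angle (rad): 0 = open, level, pointing at the robot (start, a stop); 1.571 = upright, the balance point; 2.0 = stop, leaning in over the cans. Hardly any friction: it falls out from below upright, in from above. Plate 280 mm wide, 4 thick, from 8 to 65 mm from the hinge axis; 0.31 kg with its bar.
- bar_mid (a point): middle of the flap's red grip bar: round, 14 mm diameter, 132 mm long, parallel to the hinge, 125 mm from it in the flap's plane (46 mm above the bench when open, 171 when upright). It stands on two 8 mm rods 60 mm either side of its middle; gap between plate edge and bar 53 mm. It can turn between gripping pads as the flap swings.
- sample_jar: glass jar with white lid, 70 mm in diameter, 85 mm high, standing to one side of the tray. Origin: centre of its underside. Leave alone.
- open_tin: open steel tin, 90 mm in diameter, 110 mm high, standing to one side of the tray. Origin: centre of its underside. Leave alone.
- wrench: steel wrench, 160 mm long, lying flat on the bench in front of the tray, to the left. Origin: underside of the tool, about its middle. Leave alone.
- spare_cap: small loose red cap, 32 mm in diameter, 14 mm high, lying on the bench in front of the tray, to the right. Origin: centre of its underside. Leave alone.

How it is judged (in metres and radians):
On the way, in this order (a step that is already met when the one before it is completed fails the run):
1. both cans stand upright and released on the two yellow marks, the flap still open ((((horizontal distance between can_1 and mark_a below 0.012 m and z of can_1 in the frame of tray between 0.035 and 0.046 m and angle between can_1's own z axis and vertical below 0.06 rad and linear speed of can_1 below 0.03 m/s and contact force between the fingers and can_1 below 0.1 N) and (horizontal distance between can_2 and mark_b below 0.012 m and z of can_2 in the frame of tray between 0.035 and 0.046 m and angle between can_2's own z axis and vertical below 0.06 rad and linear speed of can_2 below 0.03 m/s and contact force between the fingers and can_2 below 0.1 N)) or ((horizontal distance between can_1 and mark_b below 0.012 m and z of can_1 in the frame of tray between 0.035 and 0.046 m and angle between can_1's own z axis and vertical below 0.06 rad and linear speed of can_1 below 0.03 m/s and contact force between the fingers and can_1 below 0.1 N) and (horizontal distance between can_2 and mark_a below 0.012 m and z of can_2 in the frame of tray between 0.035 and 0.046 m and angle between can_2's own z axis and vertical below 0.06 rad and linear speed of can_2 below 0.03 m/s and contact force between the fingers and can_2 below 0.1 N))) and value of joint flap below 0.3 rad), for 0.2 s.
2. the flap is gripped by its bar and half raised (value of joint flap above 0.7 rad and contact force between the fingers and flap_c0 above 0.3 N), for 0.05 s.
At the end, for the whole second after the job is handed in: A can on each yellow mark (within 12 mm, upright within 0.06 rad, on the tray floor, at rest, released); flap at 1.571 +- 0.08 rad, still (under 0.05 rad/s), its bar gripped by the fingers (over 0.3 N); all other cans, jar, tin, cap and wrench within 20 mm of their start ((((horizontal distance between can_1 and mark_a below 0.012 m and z of can_1 in the frame of tray between 0.035 and 0.046 m and angle between can_1's own z axis and vertical below 0.06 rad and linear speed of can_1 below 0.03 m/s and contact force between the fingers and can_1 below 0.1 N) and (horizontal distance between can_2 and mark_b below 0.012 m and z of can_2 in the frame of tray between 0.035 and 0.046 m and angle between can_2's own z axis and vertical below 0.06 rad and linear speed of can_2 below 0.03 m/s and contact force between the fingers and can_2 below 0.1 N)) or ((horizontal distance between can_1 and mark_b below 0.012 m and z of can_1 in the frame of tray between 0.035 and 0.046 m and angle between can_1's own z axis and vertical below 0.06 rad and linear speed of can_1 below 0.03 m/s and contact force between the fingers and can_1 below 0.1 N) and (horizontal distance between can_2 and mark_a below 0.012 m and z of can_2 in the frame of tray between 0.035 and 0.046 m and angle between can_2's own z axis and vertical below 0.06 rad and linear speed of can_2 below 0.03 m/s and contact force between the fingers and can_2 below 0.1 N))) and value of joint flap between 1.491 and 1.651 rad and velocity of joint flap between -0.05 and 0.05 rad/s and contact force between the fingers and flap_c0 above 0.3 N and distance of each of row_can_a, row_can_b, sample_jar, open_tin, spare_cap, wrench from where it was at the start of the episode below 0.02 m); the arm keeps its last pose, push and grip.
It fails at once if one of the two cans is tipped over (beyond 0.6 rad) (angle between any of can_1, can_2's own z axis and vertical above 0.6 rad).
It fails at once if a bystander (can in the row, jar, tin, loose cap, wrench) is moved by more than 20 mm (distance of any of row_can_a, row_can_b, sample_jar, open_tin, spare_cap, wrench from where it was at the start of the episode above 0.02 m).
It fails at once if the flap goes on over its balance point in towards the cans (beyond 1.85 rad) (value of joint flap above 1.85 rad).
It fails at once if the flap is flung or dropped (faster than 3 rad/s) (velocity of joint flap above 3 rad/s or velocity of joint flap below -3 rad/s).
It also fails if it takes over 69 s, if anything falls off the work surface, if the arm or the gripper's body presses on something with over 40 N, if the wrist force passes 120 N, or if a joint passes its speed limit or range.

## Working session

There is one attempt and no reset: what is moved stays moved. The work goes in short steps, each a Python script; the robot and the scene stay as the last script left them, time stands still between calls to the robot, and variables do not carry over. Pictures are saved under pics/ and viewed, and the job is handed in when it is done.

```bash
ls; mkdir -p pics
python3 - <<'E'
from plant import *
import cv2,json
s=read_state();print(s)
for n in("scene","side","wrist"):
    m=camera_model(n);print(n,m)
    im=capture(n);cv2.imwrite(f"pics/{n}0.png",im[:,:,::-1])
E
```

```text
pics
{'time_s': 0.0, 'qpos': array([-1.18750307e+00,  3.07576806e-01,  1.50767841e+00, -2.58974979e-05,
        1.32842701e+00, -7.35136112e-02]), 'dq': array([ 0.00083465, -0.00113526,  0.00076618, -0.00035604, -0.00203812,
        0.00060328]), 'joint_torque': array([ 2.24698568e-03, -4.57541227e+01, -2.51913607e+01,  1.57138775e-04,
        1.31354149e-02,  4.40938464e-06]), 'eef_pos': array([ 253.2936271 , -515.33756759,  198.4770599 ]), 'tool_rot': array([-1.03033767e-03,  9.74027897e-01,  2.26425627e-01, -1.73596709e-04]), 'ft_force': array([-0.1409497 , -0.66994052,  0.01116201]), 'torque': array([-0.00581483, -0.01229532, -0.00555434]), 'gripper_width': 1.0012516900785613}
scene {'intrinsics': array([[454.37614598,   0.        , 325.00598119],
       [  0.        , 454.37614598, 234.27697311],
       [  0.        ,   0.        ,   1.        ]]), 'xyz': array([1220.51417502, -405.95843749,  791.79420622]), 'orientation': array([0.78662703, 0.35670453, 0.21249056, 0.45697654])}
side {'intrinsics': array([[577.62016738,   0.        , 314.79159054],
       [  0.        , 577.62016738, 230.34925864],
       [  0.        ,   0.        ,   1.        ]]), 'xyz': array([ 493.16423107, -713.80253281,  908.99513979]), 'orientation': array([ 0.9392899 ,  0.34277265, -0.00317752, -0.01520825])}
wrist {'intrinsics': array([[341.07972641,   0.        , 317.73888033],
       [  0.        , 341.07972641, 240.40933049],
       [  0.        ,   0.        ,   1.        ]]), 'T_tool_cam': array([[-4.06224031e-04,  9.47634541e-01,  3.19356559e-01,
         8.22165894e+01],
       [ 9.99999022e-01, -4.25096290e-05,  1.39814641e-03,
         2.37555829e-01],
       [ 1.33850756e-03,  3.19356815e-01, -9.47633597e-01,
        -1.74291934e+02],
       [ 0.00000000e+00,  0.00000000e+00,  0.00000000e+00,
         1.00000000e+00]])}
```

View pics/scene0.png

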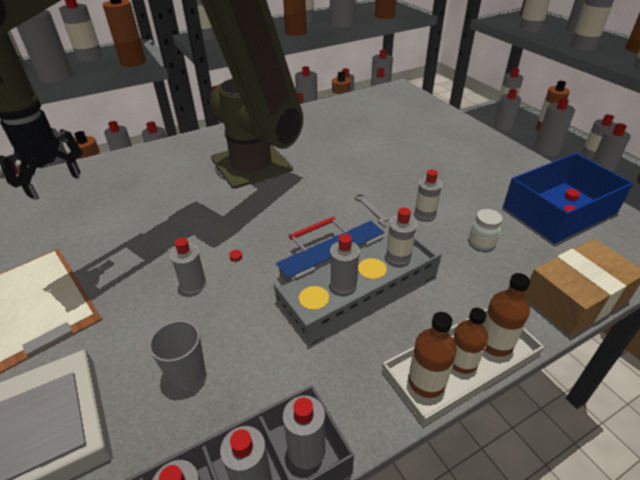

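View pics/side0.png

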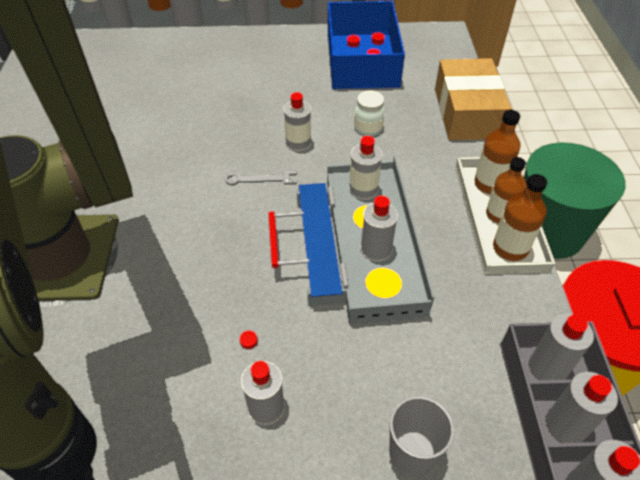

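View pics/wrist0.png

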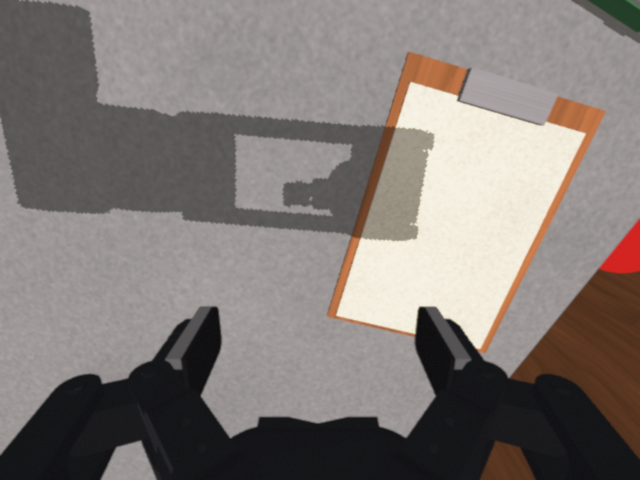

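Scene: the can right of the tray has its cap at about (182,246), the left one at (432,176). The yellow marks are at (314,298) and (372,268), and the bar runs (290,235)–(335,219). Side: caps are at (260,372) and (296,100), marks at (383,283) and (360,217), and the bar at (273,238). Next I'll segment and triangulate these.

```bash
cat > h.py <<'E'
import numpy as np, cv2
from scipy.spatial.transform import Rotation as R
from scipy.optimize import least_squares
from plant import *
def q2R(q): return R.from_quat([q[1],q[2],q[3],q[0]]).as_matrix()
def cam(n,s=None):
    m=camera_model(n)
    if n!="wrist": return m["intrinsics"],q2R(m["orientation"]),np.array(m["xyz"])
    T=m["T_tool_cam"]; Rt=q2R(s["tool_rot"])
    return m["intrinsics"],Rt@T[:3,:3],Rt@T[:3,3]+s["eef_pos"]
def proj(c,P):
    K,Rc,t=c; p=(np.atleast_2d(P)-t)@Rc
    p=p*[1,-1,-1]; uv=p@K.T; return uv[:,:2]/uv[:,2:]
def ray(c,uv):
    K,Rc,t=c; d=np.linalg.inv(K)@[uv[0],uv[1],1]; d=Rc@(d*[1,-1,-1]); return t,d/np.linalg.norm(d)
def onz(c,uv,z):
    o,d=ray(c,uv); return o+d*(z-o[2])/d[2]
def tri(obs):
    A=np.zeros((3,3));b=np.zeros(3)
    for c,uv in obs:
        o,d=ray(c,uv);M=np.eye(3)-np.outer(d,d);A+=M;b+=M@o
    return np.linalg.solve(A,b)
def blobs(im,kind,amin=25):
    h=cv2.cvtColor(im,cv2.COLOR_RGB2HSV)
    if kind=="red": m=cv2.inRange(h,(0,150,90),(8,255,255))|cv2.inRange(h,(172,150,90),(180,255,255))
    else: m=cv2.inRange(h,(20,120,100),(35,255,255))
    n,l,st,ce=cv2.connectedComponentsWithStats(m)
    return [(ce[i].round(1),st[i].tolist()) for i in range(1,n) if st[i][4]>=amin],l
E
python3 - <<'E'
from h import *
for n in("scene","side"):
    im=cv2.imread(f"pics/{n}0.png")[:,:,::-1].copy()
    for k in("red","yellow"):
        print(n,k)
        for b in blobs(im,k)[0]: print(b)
E
```

```text
scene red
(array([432. , 172.7]), [428, 170, 9, 8, 53])
(array([572.5, 192.8]), [566, 189, 13, 9, 78])
(array([568.8, 207.8]), [565, 206, 10, 5, 37])
(array([404.1, 212.6]), [399, 208, 12, 15, 94])
(array([311.7, 227.3]), [290, 217, 45, 22, 198])
(array([344.8, 238.4]), [339, 234, 13, 10, 104])
(array([180.6, 241.9]), [175, 238, 12, 9, 91])
(array([235.1, 254.2]), [230, 250, 12, 10, 94])
(array([302.9, 407.1]), [294, 398, 19, 19, 301])
(array([240.2, 440.1]), [230, 430, 21, 22, 358])
(array([170.7, 473.1]), [159, 465, 23, 15, 270])
scene yellow
(array([371.7, 268.2]), [358, 258, 29, 21, 461])
(array([313.5, 297.5]), [299, 286, 30, 24, 558])
side red
(array([377.6,  37.8]), [372, 33, 12, 11, 110])
(array([353. ,  40.4]), [348, 35, 11, 11, 106])
(array([373. ,  50.9]), [368, 49, 11, 4, 33])
(array([296.4,  99.7]), [291, 92, 12, 17, 160])
(array([366.8, 144.4]), [361, 136, 13, 19, 214])
(array([381.1, 205. ]), [374, 195, 16, 21, 262])
(array([273.1, 240. ]), [269, 212, 10, 56, 353])
(array([606.9, 308.1]), [563, 260, 77, 111, 6315])
(array([248.1, 339.3]), [240, 331, 17, 18, 251])
(array([259.9, 372.3]), [251, 361, 19, 24, 351])
(array([597.7, 387.6]), [584, 374, 28, 28, 543])
(array([624. , 460.1]), [609, 446, 31, 29, 649])
side yellow
(array([359. , 216.2]), [353, 205, 14, 23, 195])
(array([383.2, 282.6]), [365, 268, 37, 30, 874])
(array([625.6, 379.4]), [611, 366, 29, 30, 512])
```

```bash
sed -i 's/,150,90)/,140,45)/g' h.py
python3 - <<'E'
from h import *
I={n:cv2.imread(f"pics/{n}0.png")[:,:,::-1].copy() for n in("scene","side")}
B={n:[b[0] for b in blobs(I[n],"red")[0]] for n in I}; C={n:cam(n) for n in I}
def near(n,uv):
    return min(B[n],key=lambda b:np.hypot(*(b-uv)))
for nm,a,b in[("can1",(432,175),(296,100)),("can2",(181,244),(260,372)),("rowL",(404,213),(367,144)),("rowR",(345,240),(381,205)),("bar",(312,227),(273,240)),("cap",(235,254),(248,339))]:
    ua,ub=near("scene",a),near("side",b)
    P=tri([(C["scene"],ua),(C["side"],ub)])
    print(nm,ua,ub,P.round(1),(proj(C["scene"],P)[0]-ua).round(2),(proj(C["side"],P)[0]-ub).round(2))
print("markR scene",onz(C["scene"],(313.5,297.5),40),"side",onz(C["side"],(383.2,282.6),40))
print("markL scene",onz(C["scene"],(371.7,268.2),40))
print("jar side",onz(C["side"],(369,130),0),"scene",onz(C["scene"],(486,243),0), "tin",onz(C["side"],(420,455),20))
E
```

```text
can1 [431.3 175.7] [296.4  99.8] [481.  326.7 121.7] [-0.13  0.23] [-0.05 -0.32]
can2 [181.5 245.1] [259.9 372.3] [ 420.5 -322.3  122.7] [-0.14  0.17] [-0.09 -0.31]
rowL [403.7 214.9] [366.9 144.5] [616.4 129.6 161.6] [-0.19  0.31] [-0.07 -0.41]
rowR [344.8 241.7] [381. 205.] [627.  -29.8 161.6] [-0.18  0.28] [-0.09 -0.38]
bar [311.8 227.3] [273.1 240.1] [430.1  -6.3  45.7] [-0.47  0.72] [-0.27 -1.1 ]
cap [235.3 255. ] [248.2 339.3] [ 387.4 -201.3    7.8] [-0.15  0.2 ] [-0.1  -0.35]
markR scene [ 633.18551834 -109.91976481   40.        ] side [ 632.81266211 -111.43217548   40.        ]
markL scene [621.80464026  49.84753577  40.        ]
jar side [6.52816336e+02 3.62437310e+02 1.13686838e-13] scene [661.28988454 381.68485904   0.        ] tin [ 657.77876453 -415.6205083    20.        ]
```

All views agree within about 2 mm: can_1 (481,327), can_2 (420,-322), marks (633,-111) and (622,50), tray yaw about 0.069. I'll pick can_2 with the jaws along the tray's x.

```bash
cat >> h.py <<'E'
P=np.array([[633.0,-110.7],[627,-29.8],[621.8,49.8],[616.4,129.6]])
c=P.mean(0); PSI=np.arctan2(-(P[3]-P[0])[0],(P[3]-P[0])[1])
ex=np.array([np.cos(PSI),np.sin(PSI)]); ey=np.array([-np.sin(PSI),np.cos(PSI)])
def tray(x,y,z): return [*(c+x*ex+y*ey),z]
Rt=np.c_[[*ey,0],[*ex,0],[0,0,-1]]
_q=R.from_matrix(Rt).as_quat(); Q=[_q[3],_q[0],_q[1],_q[2]]
def st(t=""):
    s=read_state(); print(t,"t",round(s["time_s"],2),"p",s["eef_pos"].round(1),"F",s["ft_force"].round(1),"g",round(s["gripper_width"],3)); return s
def shot(n,f):
    s=read_state(); im=capture(n); cv2.imwrite("pics/"+f,im[:,:,::-1]); return s,im
E
python3 - <<'E'
from h import *
print(c,PSI,tray(0,-120,40),tray(0,40,40),tray(-195,0,46))
for p in [[420.5,-322.3,250],[420.5,-322.3,103],[481,327,103],tray(0,-120,300),tray(0,40,143),tray(-195,0,27),tray(-195,0,90),tray(-70,0,152)]:
    print(np.round(p),inverse_kinematics(p,Q))
reach([420.5,-322.3,220],Q); st()
move_linear([420.5,-322.3,103],max_speed=120); st()
shot("wrist","w1.png")
set_gripper(0.0,40); st("grip")
E
```

```text
[624.55    9.725] 0.06897074400284262 [np.float64(632.8199290146079), np.float64(-109.98969531387259), 40] [np.float64(621.7933569951307), np.float64(49.62989843795752), 40] [np.float64(430.013620114957), np.float64(-3.7136346487378997), 46]
[ 420. -322.  250.] [-7.33693714e-01  2.07476668e-01  1.51712789e+00 -4.44089210e-16
  1.41698809e+00 -8.02664458e-01]
[ 420. -322.  103.] [-7.33693714e-01  3.39147656e-01  1.73233123e+00 -4.44089210e-16
  1.07011377e+00 -8.02664458e-01]
[481 327 103] [ 5.24444022e-01  4.03014584e-01  1.62166090e+00 -4.44089210e-16
  1.11691717e+00  4.55473278e-01]
[ 633. -110.  300.] [-2.37837652e-01  3.49226143e-01  1.19138217e+00 -4.44089210e-16
  1.60098434e+00 -3.06808396e-01]
[622.  50. 143.] [ 1.19437351e-02  4.18348682e-01  1.47838984e+00 -4.44089210e-16
  1.24485414e+00 -5.70270089e-02]
[430.  -4.  27.] [-1.06926829e-01  3.34514755e-01  2.02614827e+00 -4.44089210e-16
  7.80929629e-01 -1.75897573e-01]
[430.  -4.  90.] [-1.06926829e-01  2.32668324e-01  1.94819132e+00 -4.44089210e-16
  9.60733010e-01 -1.75897573e-01]
[555.   5. 152.] [-6.73108101e-02  3.19520477e-01  1.61675214e+00 -4.44089210e-16
  1.20532004e+00 -1.36281554e-01]
 t 1.16 p [ 420.2 -322.9  219.9] F [1.2 0.  0.3] g 1.0
 t 2.28 p [ 420.9 -322.9  103.6] F [-0.2  1.  -0. ] g 1.003
grip t 3.1 p [ 420.5 -322.3  103. ] F [-0.4  0.5 -0.9] g -0.001
```

View pics/w1.png

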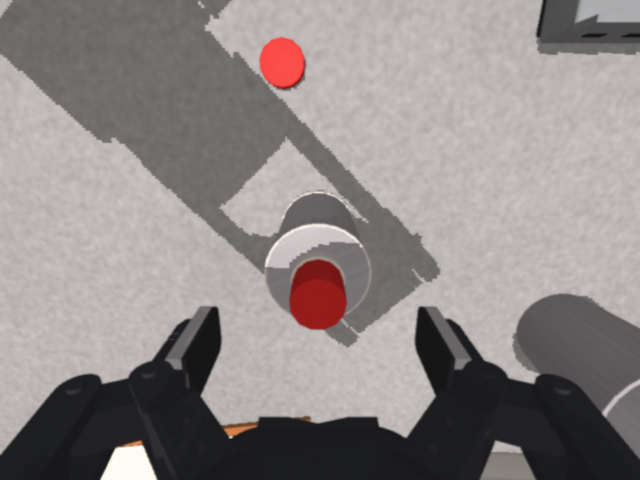

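The gripper shut fully, so it missed the cap. I'll look before doing anything else.

Run:
```python
from h import *
s,_=shot("wrist","w2.png"); _,a=shot("side","s2.png"); cw=cam("wrist",s)
print(proj(cw,[[420.5,-322.3,134],[420.5,-322.3,121]]))
_,b=shot("scene","c2.png")
cv2.imwrite("pics/cs2.png",np.hstack([cv2.resize(a[280:480,150:400],None,fx=1.6,fy=1.6)[:,:400],cv2.resize(b[180:380,80:330],None,fx=1.6,fy=1.6)[:,:400]])[:,:,::-1])
```

```text
[[317.73687581 308.17174153]
 [317.75523381 295.28407068]]
```

View pics/w2.png

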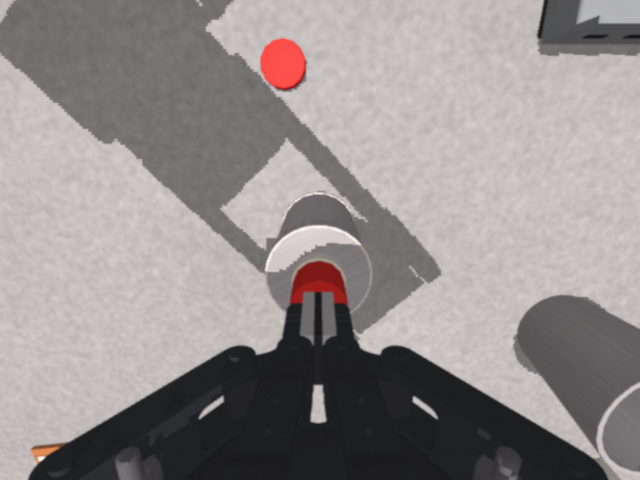

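View pics/cs2.png

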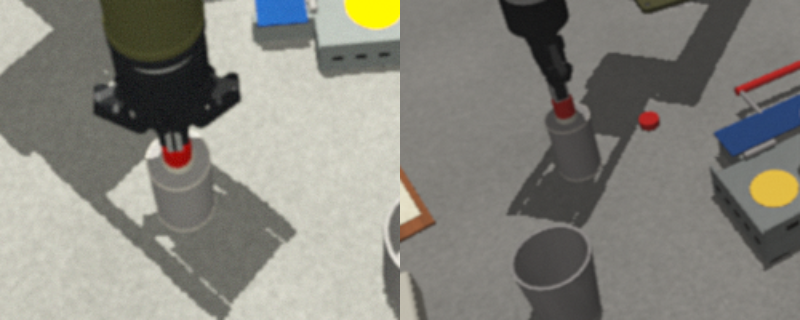

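Run:
```python
from h import *
s=st(); cw=cam("wrist",s); e=s["eef_pos"]; Rm=q2R(s["tool_rot"])
for x in(-11,0,11):
    print(x,[(z,proj(cw,e+Rm@np.array([x,0,-z]))[0].round(0).tolist()) for z in(0,10,20,30,40)])
w,a,b=[cv2.imread("pics/"+f) for f in("w2.png","s2.png","c2.png")]
def crop(im,x,y,w,h): return cv2.resize(im[y:y+h,x:x+w],(390,390),interpolation=cv2.INTER_CUBIC)
cv2.imwrite("pics/z2.png",np.hstack([crop(a,230,340,60,60),crop(b,150,215,60,60)]))
cv2.imwrite("pics/z2w.png",cv2.resize(w[240:400,238:398],(640,560)))
for n in("scene","side"):
    print(n,[(z,proj(cam(n),[[420.5,-322.3,z]])[0].round(1).tolist()) for z in(103,108,121,134,145)])
```

```text
t 3.25 p [ 420.5 -322.3  103. ] F [ 0.3 -0.4 -0.1] g -0.001
-11 [(0, [318.0, 298.0]), (10, [318.0, 306.0]), (20, [318.0, 316.0]), (30, [318.0, 327.0]), (40, [318.0, 339.0])]
0 [(0, [318.0, 280.0]), (10, [318.0, 288.0]), (20, [318.0, 297.0]), (30, [318.0, 307.0]), (40, [318.0, 318.0])]
11 [(0, [318.0, 262.0]), (10, [318.0, 269.0]), (20, [318.0, 277.0]), (30, [318.0, 286.0]), (40, [318.0, 296.0])]
scene [(103, [183.3, 251.8]), (108, [182.8, 250.2]), (121, [181.5, 245.8]), (134, [180.3, 241.4]), (145, [179.2, 237.6])]
side [(103, [260.8, 378.0]), (108, [260.6, 376.5]), (121, [259.9, 372.5]), (134, [259.2, 368.4]), (145, [258.6, 364.9])]
```

View pics/z2.png

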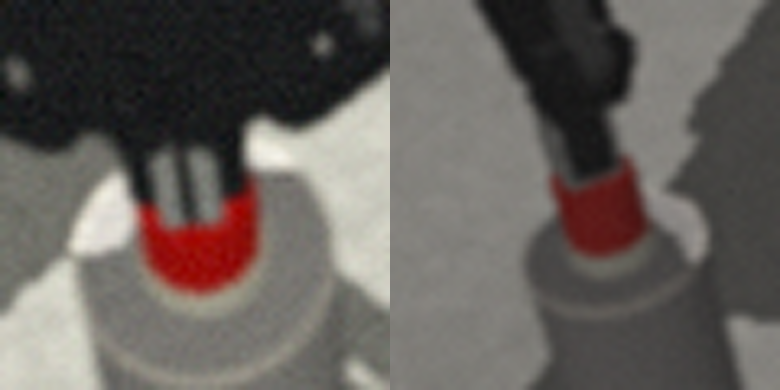

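View pics/z2w.png

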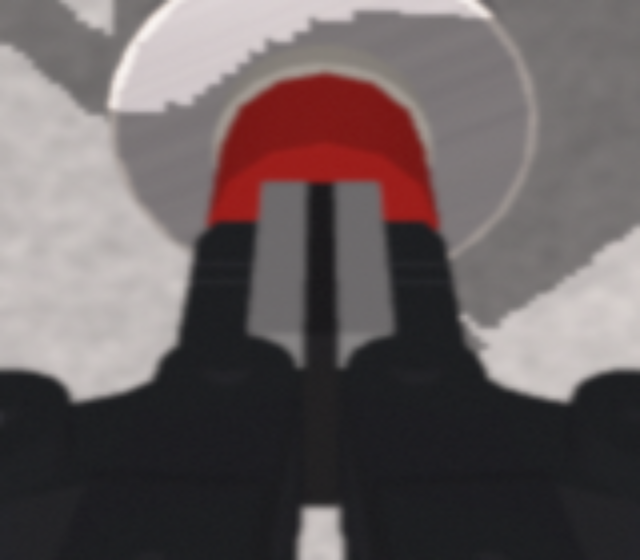

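Run:
```python
from h import *
for n in("scene","side"):
    for y in(-333.3,-322.3,-311.3):
        print(n,y,[(z,proj(cam(n),[[420.5,y,z]])[0].round(1).tolist()) for z in(103,121,134,140,146)])
```

```text
scene -333.3 [(103, [178.4, 253.5]), (121, [176.6, 247.5]), (134, [175.3, 243.1]), (140, [174.6, 241.1]), (146, [174.0, 239.0])]
scene -322.3 [(103, [183.3, 251.8]), (121, [181.5, 245.8]), (134, [180.3, 241.4]), (140, [179.7, 239.4]), (146, [179.1, 237.3])]
scene -311.3 [(103, [188.1, 250.1]), (121, [186.5, 244.2]), (134, [185.2, 239.7]), (140, [184.6, 237.7]), (146, [184.1, 235.6])]
side -333.3 [(103, [260.6, 384.8]), (121, [259.7, 379.4]), (134, [259.0, 375.4]), (140, [258.6, 373.5]), (146, [258.3, 371.6])]
side -322.3 [(103, [260.8, 378.0]), (121, [259.9, 372.5]), (134, [259.2, 368.4]), (140, [258.9, 366.5]), (146, [258.5, 364.6])]
side -311.3 [(103, [261.0, 371.2]), (121, [260.1, 365.7]), (134, [259.4, 361.6]), (140, [259.1, 359.7]), (146, [258.8, 357.7])]
```

All three views show the shut fingertips at about z=135–138 while the reported TCP is z=103. So the real tips are about 34 mm short of the stated TCP, and the pads closed just above the cap at (318,293). The can hasn't moved. I'll use that offset and regrasp 33 mm lower.

Run:
```python
from h import *
move_linear([420.5,-322.3,120]); set_gripper(1.0); st("open")
move_linear([420.5,-322.3,85],max_speed=80); st()
move_linear([420.5,-322.3,70],max_speed=40); st()
set_gripper(0.0,40); st("grip")
shot("wrist","w3.png"); _,a=shot("side","s3.png")
cv2.imwrite("pics/z3.png",cv2.resize(a[320:440,190:310],(600,600),interpolation=cv2.INTER_CUBIC)[:,:,::-1])
```

```text
open t 4.3 p [ 420.5 -322.3  120. ] F [-0.2 -0.1  0. ] g 1.0
 t 4.88 p [ 420.5 -322.3   84.9] F [0.5 0.7 0.5] g 1.002
 t 5.41 p [ 420.4 -322.2   69.7] F [0.2 0.1 0. ] g 0.998
grip t 5.97 p [ 420.8 -322.5   70.4] F [-0.2  1.2  2.7] g 0.321
```

View pics/w3.png

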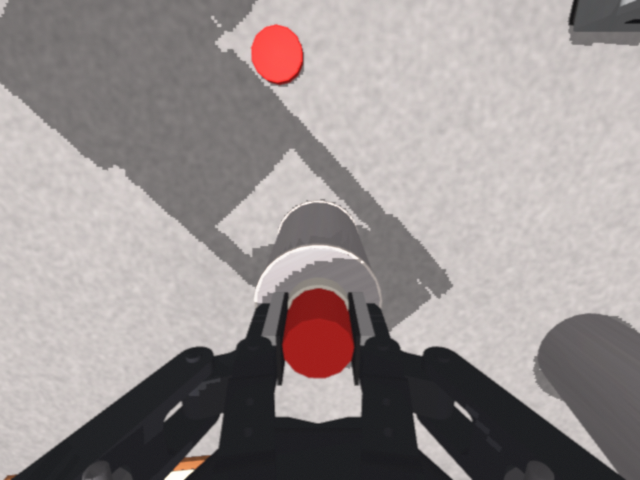

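View pics/z3.png

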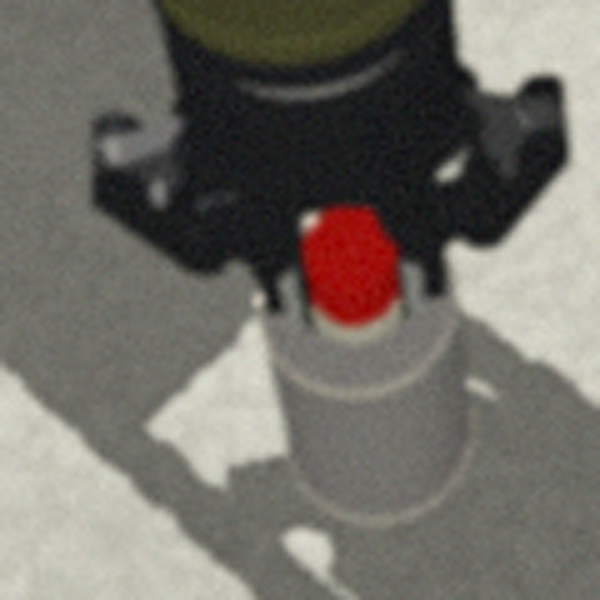

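The pads now hold the cap (opening 0.321, about 27 mm; cap at (318,335) between them). Lift and place it on the right-hand mark.

Run:
```python
from h import *
move_linear([420.5,-322.3,90],max_speed=50); st("lift")
move_linear([420.5,-322.3,180],max_speed=150)
t=tray(0,-120,0)
move_linear([t[0],t[1],180],max_speed=150); st("over")
shot("wrist","w4.png"); _,a=shot("side","s4.png")
move_linear([t[0],t[1],118],max_speed=80); st("near")
cv2.imwrite("pics/z4.png",cv2.resize(a[140:380,250:490],(600,600),interpolation=cv2.INTER_CUBIC)[:,:,::-1])
```

```text
lift t 6.62 p [ 420.6 -322.4   90.3] F [-0.   1.7 -2. ] g 0.322
over t 9.53 p [ 632.3 -110.6  180. ] F [-0.  -0.5 -1.9] g 0.323
near t 10.55 p [ 633.3 -110.1  118.4] F [-0.   0.8 -2.2] g 0.318
```

View pics/z4.png

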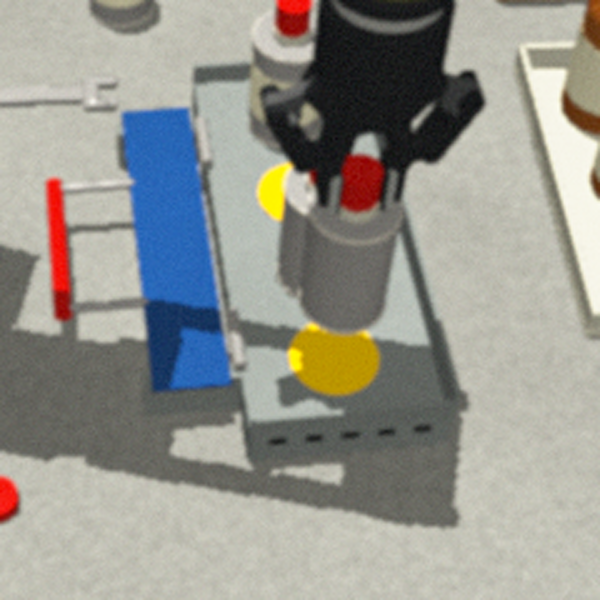

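The can is hanging upright over the mark (can base at about (342,325), mark at (334,357) in the crop), well clear of its neighbour. Lower until contact and release.

Run:
```python
from h import *
t=tray(0,-120,0)
for z in(112,110.7,109.9):
    move_linear([t[0],t[1],z],max_speed=20); dwell(0.1); s=st(str(z))
    if s["ft_force"][2]>1.5: break
set_gripper(1.0); st("open")
move_linear([t[0],t[1],200],max_speed=150); st()
reach([481,327,200],Q); st("over can1")
_,a=shot("side","s5.png"); _,b=shot("scene","c5.png")
I={"side":a,"scene":b}
def near(n,uv): return min([x[0] for x in blobs(I[n],"red")[0]],key=lambda q:np.hypot(*(q-uv)))
p=proj(cam("side"),[[*t[:2],161]])[0];q=proj(cam("scene"),[[*t[:2],161]])[0]
print(tri([(cam("scene"),near("scene",q)),(cam("side"),near("side",p))]),t, p,near("side",p),q,near("scene",q))
```

```text
112 t 11.1 p [ 632.9 -110.   112.1] F [ 0.7  0.2 -2.5] g 0.324
110.7 t 11.45 p [ 632.8 -110.   110.7] F [-0.2  0.3 -2. ] g 0.32
109.9 t 11.8 p [ 633.  -110.   110.4] F [-0.9  0.7  2.1] g 0.314
open t 12.4 p [ 632.8 -110.   109.8] F [-0.   0.1 -0.5] g 1.0
 t 13.15 p [ 632.2 -109.8  199.3] F [-0.3 -0.1 -0.1] g 0.993
over can1 t 14.84 p [481.8 326.2 199.9] F [0.2 0.  0.7] g 1.001
[ 633.12150343 -108.95978506  162.13014908] [np.float64(632.8199290146079), np.float64(-109.98969531387259), 0] [389.36215663 240.18005115] [389.6 239.5] [311.87917187 257.26176625] [312.5 256.6]
```

View pics/s5.png

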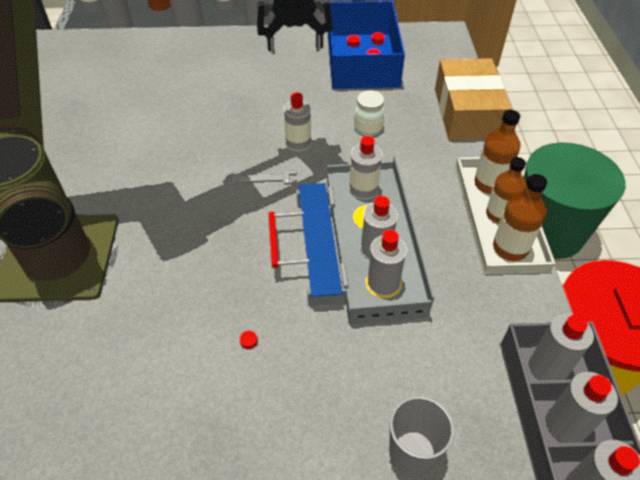

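Can_2 stands on the right mark (cap at (390,240), triangulated within about 2 mm of the target). Now can_1.

Run:
```python
from h import *
move_linear([481,326.8,90],max_speed=140)
move_linear([481,326.8,70],max_speed=50); s=st()
set_gripper(0.0,40); s=st("grip")
if s["gripper_width"]>0.25:
    move_linear([481,326.8,90],max_speed=60); st("lift")
    move_linear([481,326.8,272],max_speed=150)
    t=tray(0,40,0)
    move_linear([t[0],t[1],272],max_speed=180); st("over")
    _,a=shot("side","s6.png"); _,b=shot("scene","c6.png")
    cv2.imwrite("pics/z6.png",np.hstack([cv2.resize(a[80:320,250:490],(400,400)),cv2.resize(b[140:340,240:440],(400,400))])[:,:,::-1])
```

```text
t 16.43 p [480.8 326.7  69.6] F [-0.3  0.  -0.5] g 1.001
grip t 16.99 p [481.  326.9  70.4] F [-1.4  0.   4.1] g 0.318
lift t 17.48 p [481.2 326.9  90.3] F [ 0.   0.1 -3. ] g 0.315
over t 20.72 p [621.4  50.6 272.1] F [ 0.6 -0.2 -3.7] g 0.32
```

View pics/z6.png

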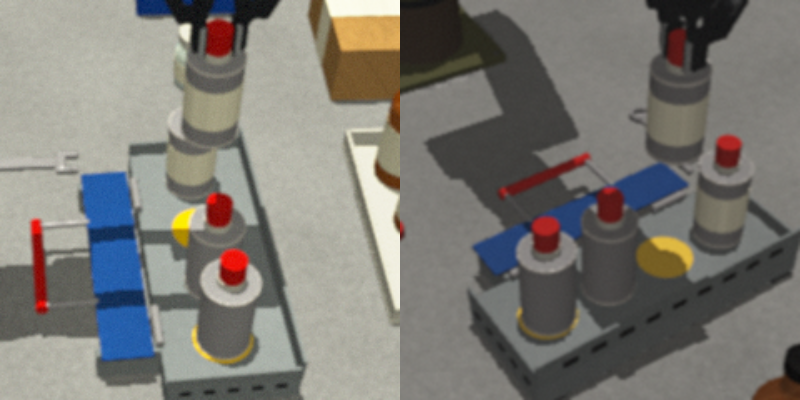

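Can_1 hangs upright above the left gap, and its neighbours are unmoved. Lowering it between them.

Run:
```python
from h import *
t=tray(0,40,0)
move_linear([t[0],t[1],190],max_speed=120); st("above")
move_linear([t[0],t[1],118],max_speed=80); s=st("near")
for z in(112,110.7,109.9):
    move_linear([t[0],t[1],z],max_speed=20); dwell(0.1); s=st(str(z))
    if s["ft_force"][2]>1.5: break
set_gripper(1.0); st("open")
move_linear([t[0],t[1],200],max_speed=150)
h=tray(-195,0,150)
move_linear(h,max_speed=180); st("over bar")
s,w=shot("wrist","w7.png"); _,a=shot("side","s7.png"); _,b=shot("scene","c7.png")
I={"side":a,"scene":b}; cs,cc=cam("side"),cam("scene")
bl={n:[x[0] for x in blobs(I[n],"red")[0]] for n in I}
for y in(-120,-40,40,120):
    P3=tray(0,y,161)
    ua,ub=[min(bl[n],key=lambda q:np.hypot(*(q-proj(c_,P3)[0]))) for n,c_ in(("scene",cc),("side",cs))]
    print(y,(tri([(cc,ua),(cs,ub)])-P3).round(1))
```

```text
above t 21.65 p [622.5  49.7 190.8] F [ 0.3 -0.2 -2.7] g 0.317
near t 22.7 p [622.5  49.6 118.6] F [ 0.7  0.3 -3.6] g 0.324
112 t 23.25 p [621.8  49.6 112. ] F [ 0.2 -0.2 -4.6] g 0.326
110.7 t 23.6 p [621.8  49.6 110.7] F [ 0.  -0.2 -4. ] g 0.322
109.9 t 23.95 p [622.   49.6 110.5] F [-2.1 -0.1  2.6] g 0.321
open t 24.55 p [621.8  49.6 109.9] F [-0.2 -0.2  0.3] g 0.997
over bar t 26.59 p [431.4  -3.7 150.3] F [0.  1.6 1. ] g 0.999
-120 [0.  1.  1.5]
-40 [-0.1  0.4  0.7]
40 [ 0.5 -0.1  0.7]
120 [0.2 0.2 0.6]
```

View pics/w7.png

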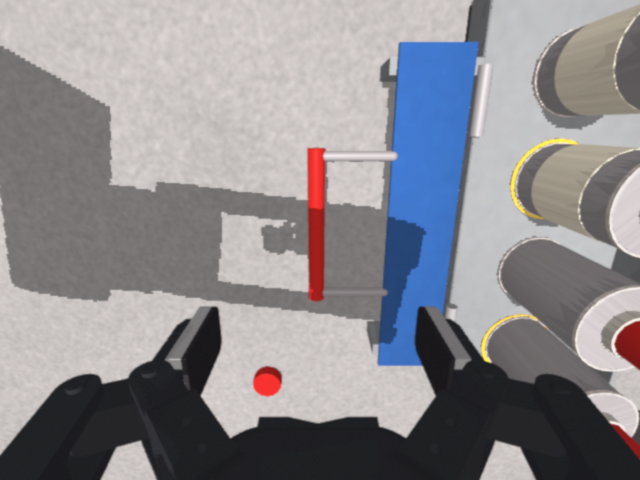

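View pics/s7.png

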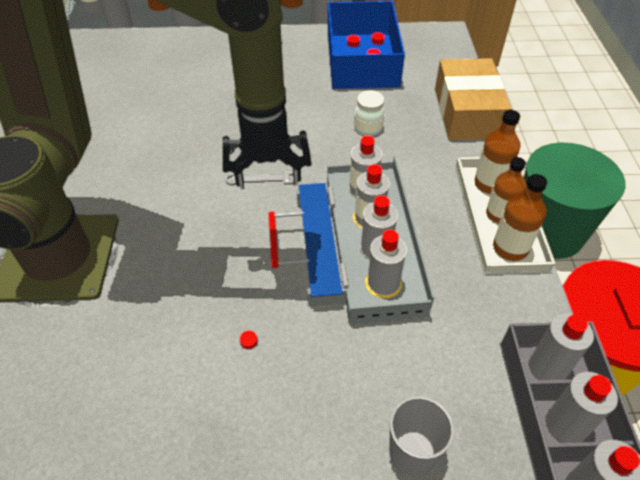

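The row is complete, with all four caps within about 1 mm of their places. The bar in the wrist view runs (316,148)–(316,300). I'll locate it, check IK for the arc, and grasp it with the jaws partly open to clear the plate.

Run:
```python
from h import *
s=read_state(); cw=cam("wrist",s)
a,b=onz(cw,(316,149),53),onz(cw,(316,299.5),53)
print(a,b,(a+b)/2,np.hypot(*(a-b)[:2]),tray(-195,0,46))
for p in [tray(-195,0,z) for z in(60,20,0,-5,-8)]+[[*tray(-70-125*np.cos(t),0,0)[:2],46+125*np.sin(t)-51] for t in np.linspace(0,1.571,6)]:
    q=inverse_kinematics(p,Q); print(np.round(p,1),None if q is None else np.round(q,2))
```

```text
[425.35758831  61.25557102  53.        ] [434.08656843 -68.27917947  53.        ] [429.72207837  -3.51180423  53.        ] 129.82852798172684 [np.float64(430.013620114957), np.float64(-3.7136346487378997), 46]
[430.   -3.7  60. ] [-0.11  0.28  1.99 -0.    0.88 -0.18]
[430.   -3.7  20. ] [-0.11  0.35  2.03 -0.    0.76 -0.18]
[430.   -3.7   0. ] [-0.11  0.38  2.06 -0.    0.7  -0.18]
[430.   -3.7  -5. ] [-0.11  0.39  2.06 -0.    0.69 -0.18]
[430.   -3.7  -8. ] [-0.11  0.4   2.06 -0.    0.68 -0.18]
[430.   -3.7  -5. ] [-0.11  0.39  2.06 -0.    0.69 -0.18]
[436.1  -3.3  33.6] [-0.1   0.33  2.01 -0.    0.81 -0.17]
[453.8  -2.1  68.5] [-0.1   0.29  1.93 -0.    0.92 -0.17]
[ 4.814e+02 -2.000e-01  9.610e+01] [-0.09  0.29  1.84 -0.    1.01 -0.16]
[516.2   2.2 113.9] [-0.08  0.31  1.75 -0.    1.09 -0.15]
[554.7   4.9 120. ] [-0.07  0.35  1.66 -0.    1.13 -0.14]
```

Run:
```python
from h import *
set_gripper(0.5)
b=tray(-195,0,0)
move_linear([b[0],b[1],50],max_speed=120); st()
move_linear([b[0],b[1],10],max_speed=60); s=st()
_,a=shot("side","s8.png"); shot("wrist","w8.png"); _,c_=shot("scene","c8.png")
cv2.imwrite("pics/z8.png",np.hstack([cv2.resize(a[150:310,210:370],(400,400)),cv2.resize(c_[150:310,250:410],(400,400))])[:,:,::-1])
if s["ft_force"][2]<3:
    move_linear([b[0],b[1],-5],max_speed=30); st("low")
    set_gripper(0.0,40); st("grip")
    _,a=shot("side","s9.png"); _,c_=shot("scene","c9.png")
    cv2.imwrite("pics/z9.png",np.hstack([cv2.resize(a[150:310,210:370],(400,400)),cv2.resize(c_[150:310,250:410],(400,400))])[:,:,::-1])
    shot("wrist","w9.png")
```

```text
t 28.22 p [430.6  -3.8  50.4] F [-0.3 -0.5  0.2] g 0.501
 t 29.03 p [430.2  -3.7  10.1] F [-0.  -0.2  0.2] g 0.499
low t 29.83 p [429.9  -3.7  -5.2] F [-0.4  0.3  0.7] g 0.499
grip t 30.21 p [430.   -3.7  -4.8] F [-1.6 -0.7  1.4] g 0.148
```

View pics/z9.png

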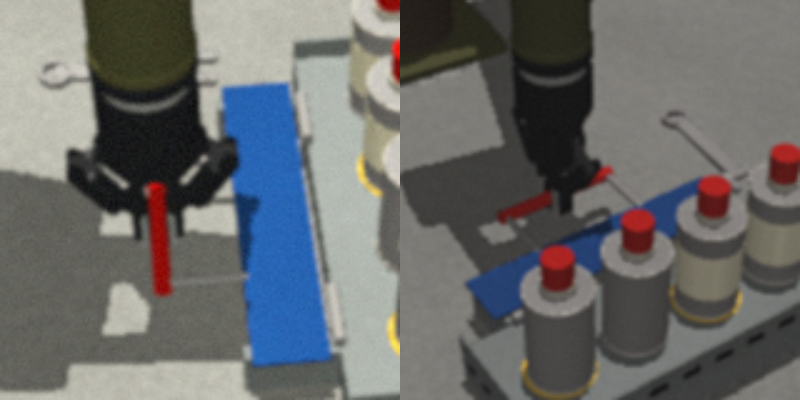

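View pics/w9.png

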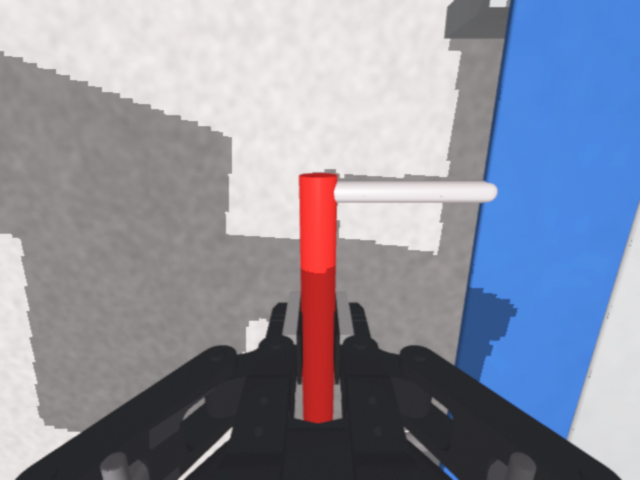

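The bar is held between the pads (opening 0.148, about 13 mm; bar at (318,300) in the wrist view). I'll swing along the arc in small steps and watch the force.

```bash
cat >> h.py <<'E'
def bar(t,d=51): return [*tray(-70-125*np.cos(t),0,0)[:2],46+125*np.sin(t)-d]
E
python3 - <<'E'
from h import *
for t in np.linspace(0,0.9,10)[1:]:
    move_linear(bar(t),max_speed=50); s=st(f"{t:.2f}")
    if np.linalg.norm(s["ft_force"])>25 or s["gripper_width"]<0.08: print("STOP"); break
_,a=shot("side","s10.png"); _,c_=shot("scene","c10.png")
cv2.imwrite("pics/z10.png",np.hstack([cv2.resize(a[130:310,210:390],(400,400)),cv2.resize(c_[150:310,250:410],(400,400))])[:,:,::-1])
E
```

```text
0.10 t 30.76 p [430.6  -3.7   7.7] F [-0.8 -0.6 -1.9] g 0.148
0.20 t 31.16 p [432.3  -3.6  20. ] F [ 0.6 -1.3 -3.5] g 0.145
0.30 t 31.56 p [435.   -3.4  32.2] F [-1.3 -1.8 -2.3] g 0.149
0.40 t 31.96 p [438.9  -3.1  44. ] F [-4.7 -2.3 -0.6] g 0.149
0.50 t 32.36 p [443.7  -2.7  55.4] F [-6.6 -2.7  0.4] g 0.142
0.60 t 32.76 p [449.4  -2.3  66. ] F [-7.2 -3.9  3.1] g 0.146
0.70 t 33.16 p [455.9  -1.9  75.9] F [-9.4 -4.2  4.9] g 0.147
0.80 t 33.56 p [463.1  -1.4  85.1] F [-12.   -4.    8.2] g 0.149
0.90 t 33.96 p [471.   -0.8  93.5] F [-15.4  -4.3  12.3] g 0.147
```

View pics/z10.png

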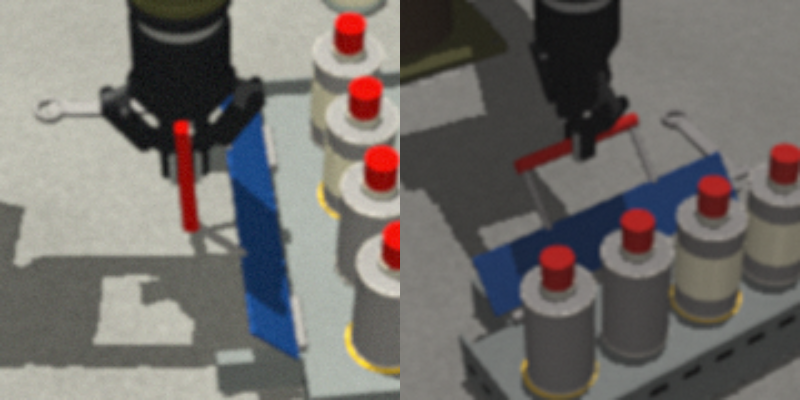

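The force is growing radially and the tool lags about 6 mm behind the command. I'll hold, read again, and fit the circle actually traced.

Run:
```python
from h import *
dwell(0.3); s=st("hold"); print("cmd",np.round(bar(0.9),1), "torque",s["torque"].round(2), s["tool_rot"].round(4),np.round(Q,4))
D=np.array([(430,-4.8),(430.6,7.7),(432.3,20),(435,32.2),(438.9,44),(443.7,55.4),(449.4,66),(455.9,75.9),(463.1,85.1),(471,93.5)])
r=least_squares(lambda p:np.hypot(D[:,0]-p[0],D[:,1]-p[1])-p[2],[555,-5,125]); print(r.x,abs(r.fun).max())
T=np.linspace(0,.9,10); print(np.c_[[np.array(bar(t))[[0,2]] for t in T],D].round(1))
s,w=shot("wrist","w10.png")
```

```text
hold t 34.36 p [471.   -0.8  93.4] F [-16.6  -4.4  12.2] g 0.148
cmd [477.2  -0.5  92.9] torque [-0.72  2.73 -0.03] [-0.0036  0.682   0.7313 -0.004 ] [0.     0.6823 0.7311 0.    ]
[567.90440753  -4.49927965 137.86079338] 0.0610472014482184
[[430.   -5.  430.   -4.8]
 [430.6   7.5 430.6   7.7]
 [432.5  19.8 432.3  20. ]
 [435.6  31.9 435.   32.2]
 [439.9  43.7 438.9  44. ]
 [445.3  54.9 443.7  55.4]
 [451.8  65.6 449.4  66. ]
 [459.3  75.5 455.9  75.9]
 [467.8  84.7 463.1  85.1]
 [477.2  92.9 471.   93.5]]
```

View pics/w10.png

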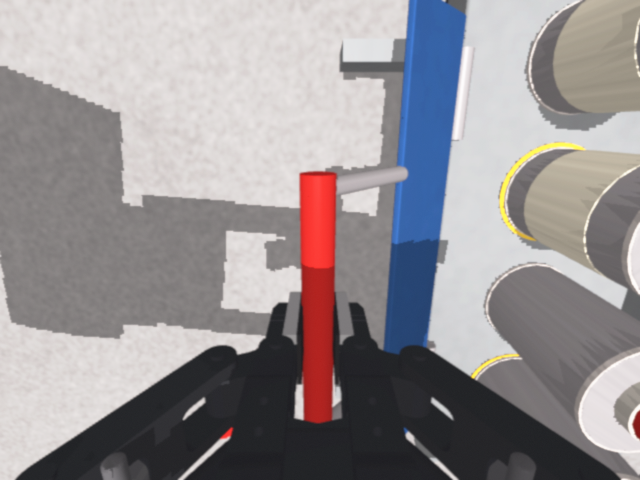

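The TCP traced a clean circle: centre x=567.9, radius 137.9, residual 0.06 mm. So the hinge appears about 13 mm farther from the bar than the data sheet says. I'll check that against the overhead picture taken before the grasp.

Run:
```python
from h import *
im=cv2.imread("pics/w7.png")[:,:,::-1].copy(); hsv=cv2.cvtColor(im,cv2.COLOR_RGB2HSV)
# camera pose at w7: recorded TCP
s={"eef_pos":np.array([430.7,-3.7,150.1]),"tool_rot":np.array(Q)}; cw=cam("wrist",s)
blue=cv2.inRange(hsv,(100,120,60),(125,255,255))
for r in(120,170,200,225,260,280):
    x=np.where(blue[r,370:500])[0]+370
    red=np.where(((hsv[r,250:380,0]<8)|(hsv[r,250:380,0]>172))&(hsv[r,250:380,1]>140))[0]+250
    e=[onz(cw,(x.min()-.5,r),48),onz(cw,(x.max()+.5,r),48)]
    f=[((p[:2]-c)@ex).round(1) for p in e]
    g=((onz(cw,(red.mean(),r),46)[:2]-c)@ex).round(1) if len(red) else None
    print(r,x.min(),x.max(),"plate tray-x",f,"bar",g)
# same from side/scene initial
for n,rows in(("side",(230,250)),("scene",())):
    im=cv2.imread(f"pics/{n}0.png")[:,:,::-1].copy(); hsv=cv2.cvtColor(im,cv2.COLOR_RGB2HSV); b=cv2.inRange(hsv,(100,120,40),(125,255,255))
    for r in rows:
        x=np.where(b[r,280:350])[0]+280; print(n,r,x.min(),x.max(),[((onz(cam(n),(u,r),48)[:2]-c)@ex).round(1) for u in(x.min()-.5,x.max()+.5)])
```

```text
120 394 468 plate tray-x [np.float64(-136.5), np.float64(-79.2)] bar None
170 391 461 plate tray-x [np.float64(-136.2), np.float64(-79.5)] bar -195.8
200 389 457 plate tray-x [np.float64(-136.2), np.float64(-79.5)] bar -196.2
225 388 454 plate tray-x [np.float64(-135.6), np.float64(-79.3)] bar -195.9
260 385 449 plate tray-x [np.float64(-136.2), np.float64(-79.6)] bar -195.9
280 384 446 plate tray-x [np.float64(-135.9), np.float64(-79.9)] bar -195.5
side 230 304 331 [np.float64(-134.4), np.float64(-80.1)]
side 250 306 335 [np.float64(-134.9), np.float64(-78.4)]
```

The picture confirms the data sheet: plate edges at tray x=-136/-79.5 and bar at -196, so the hinge is at about -71. Another explanation is that the bar rolls on one pad: rθ of slip gives an apparent radius of about 139. I'll overlay both hypotheses on the pictures.

Run:
```python
from h import *
s=read_state(); 
def pts(th,R=125,hx=-70,hz=46):
    f=lambda r,y:[*tray(hx-r*np.cos(th),y,0)[:2],hz+r*np.sin(th)]
    return {"barL":f(R,66),"barR":f(R,-66),"rodL":f(65+R-125,60),"rodR":f(65+R-125,-60),"plL":f(65+R-125,140),"plR":f(65+R-125,-140),"plhR":f(8,-140)}
H={"A .83 std":pts(.83),"A .79":pts(.79),"A .87":pts(.87),"A .9":pts(.9),"B .79 R138":pts(.79,138,-57)}
for n,f in(("side","s10.png"),("wrist","w10.png"),("scene","c10.png")):
    cm=cam(n,s)
    for k,h in H.items(): print(n,k,{q:proj(cm,v)[0].round(0).astype(int).tolist() for q,v in h.items()})
im=cv2.imread("pics/s10.png"); cv2.imwrite("pics/z10s.png",cv2.resize(im[150:310,240:360],(600,800))[:600] if 0 else cv2.resize(im[150:310,250:370],(450,600)))
im=cv2.imread("pics/c10.png"); cv2.imwrite("pics/z10c.png",cv2.resize(im[170:320,260:410],(600,600)))
```

```text
side A .83 std {'barL': [290, 178], 'barR': [295, 232], 'rodL': [311, 195], 'rodR': [318, 243], 'plL': [308, 167], 'plR': [323, 279], 'plhR': [344, 291]}
side A .79 {'barL': [288, 180], 'barR': [293, 233], 'rodL': [310, 196], 'rodR': [317, 244], 'plL': [307, 167], 'plR': [321, 280], 'plhR': [344, 291]}
side A .87 {'barL': [291, 177], 'barR': [297, 230], 'rodL': [312, 194], 'rodR': [319, 242], 'plL': [309, 166], 'plR': [324, 278], 'plhR': [344, 291]}
side A .9 {'barL': [293, 176], 'barR': [299, 229], 'rodL': [313, 194], 'rodR': [320, 242], 'plL': [309, 166], 'plR': [325, 278], 'plhR': [344, 291]}
side B .79 R138 {'barL': [290, 176], 'barR': [295, 229], 'rodL': [312, 192], 'rodR': [319, 240], 'plL': [309, 164], 'plR': [324, 276], 'plhR': [351, 290]}
wrist A .83 std {'barL': [315, 171], 'barR': [316, 439], 'rodL': [398, 172], 'rodR': [383, 370], 'plL': [412, -17], 'plR': [376, 466], 'plhR': [416, 417]}
wrist A .79 {'barL': [306, 170], 'barR': [309, 433], 'rodL': [393, 172], 'rodR': [379, 368], 'plL': [406, -15], 'plR': [373, 463], 'plhR': [415, 417]}
wrist A .87 {'barL': [325, 172], 'ba
[... 483 characters left out ...]
': [351, 221], 'rodR': [308, 240], 'plL': [377, 210], 'plR': [278, 253], 'plhR': [288, 276]}
scene A .79 {'barL': [342, 198], 'barR': [296, 217], 'rodL': [350, 222], 'rodR': [308, 240], 'plL': [376, 210], 'plR': [278, 253], 'plhR': [288, 276]}
scene A .87 {'barL': [344, 197], 'barR': [297, 216], 'rodL': [351, 221], 'rodR': [309, 240], 'plL': [377, 210], 'plR': [278, 253], 'plhR': [288, 276]}
scene A .9 {'barL': [345, 197], 'barR': [298, 216], 'rodL': [351, 221], 'rodR': [309, 240], 'plL': [377, 210], 'plR': [279, 253], 'plhR': [288, 276]}
scene B .79 R138 {'barL': [343, 196], 'barR': [296, 215], 'rodL': [351, 219], 'rodR': [309, 238], 'plL': [377, 208], 'plR': [278, 251], 'plhR': [291, 280]}
```

View pics/z10s.png

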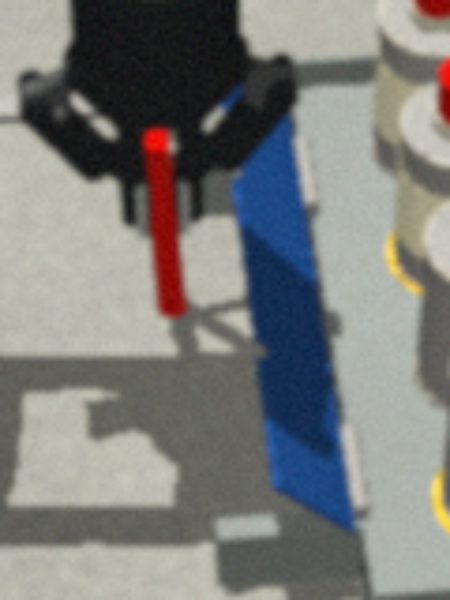

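View pics/z10c.png

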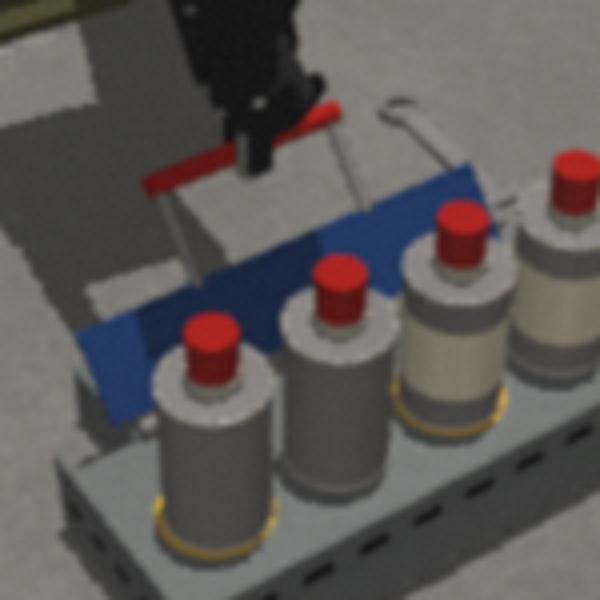

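The side view settles it. The plate's hinge corner at (344,291) and edge corner at (323,280) match the documented hinge at θ≈0.83–0.85. So the hinge is as stated and the bar has rolled about 6 mm down the pads because my command pushed ahead. I'll re-centre the command on the real state (offset 45 mm) and carry on with balanced forces.

Run:
```python
from h import *
move_linear(bar(0.83,45),max_speed=20); dwell(0.15); st("recentre")
d=45
for t in (0.9,0.97,1.04,1.11):
    move_linear(bar(t,d),max_speed=50); s=st(f"{t:.2f}"); print("  lag",(s["eef_pos"]-bar(t,d)).round(1))
    if np.linalg.norm(s["ft_force"])>30 or s["gripper_width"]<0.08: print("STOP"); break
dwell(.1)
_,a=shot("side","s11.png"); s,w=shot("wrist","w11.png")
cv2.imwrite("pics/z11.png",cv2.resize(a[150:310,250:370],(450,600))[:,:,::-1])
for th in(1.0,1.05,1.1,1.15): print(th,{k:proj(cam("side"),[*tray(-70-r*np.cos(th),y,0)[:2],46+r*np.sin(th)])[0].round(1).tolist() for k,r,y in(("barR",125,-66),("plR",65,-140),("plhR",8,-140))})
```

```text
recentre t 35.04 p [471.1  -0.9  93.5] F [-1.6 -1.7 -0.6] g 0.139
0.90 t 35.37 p [ 4.77e+02 -4.00e-01  9.89e+01] F [-3.  -1.4 -2.8] g 0.145
  lag [-0.2  0.  -0. ]
0.97 t 35.69 p [4.841e+02 1.000e-01 1.045e+02] F [-4.7 -1.8  0.3] g 0.146
  lag [-0.2  0.   0.4]
1.04 t 36.02 p [491.    0.5 109.4] F [-6.6 -1.4  3.5] g 0.149
  lag [-0.6  0.   0.6]
1.11 t 36.34 p [499.9   1.2 114.3] F [-5.2 -0.8  6.5] g 0.145
  lag [0.7 0.1 1.3]
1.0 {'barR': [304.5, 226.0], 'plR': [327.6, 276.3], 'plhR': [344.5, 290.5]}
1.05 {'barR': [307.5, 224.5], 'plR': [329.3, 275.6], 'plhR': [344.7, 290.5]}
1.1 {'barR': [310.7, 223.2], 'plR': [330.9, 274.9], 'plhR': [344.9, 290.4]}
1.15 {'barR': [313.9, 221.9], 'plR': [332.7, 274.3], 'plhR': [345.1, 290.3]}
```

View pics/z11.png

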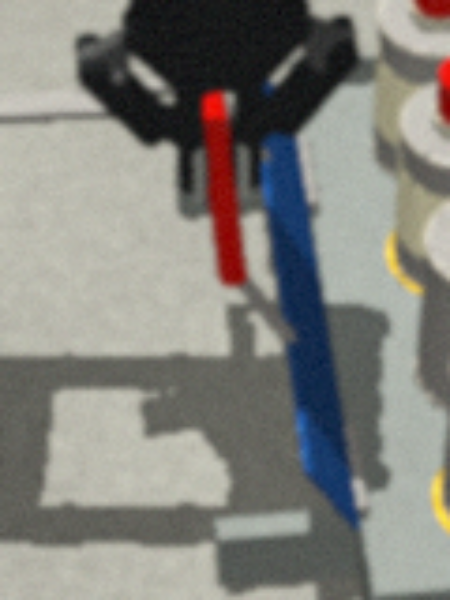

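The bar end at about (312,224) corresponds to θ≈1.10, as commanded, and forces are small. Continuing gently to upright.

Run:
```python
from h import *
d=44
for t in (1.17,1.25,1.33,1.41,1.49,1.535,1.571):
    move_linear(bar(t,d),max_speed=40); s=st(f"{t:.2f}"); l=s["eef_pos"]-bar(t,d); print("  lag",l.round(1))
    if l[2]>0.8: d-=0.5
    if np.linalg.norm(s["ft_force"])>30 or s["gripper_width"]<0.08: print("STOP"); break
dwell(.3); st("held"); print("d",d)
_,a=shot("side","s12.png"); s,w=shot("wrist","w12.png"); _,b=shot("scene","c12.png")
cv2.imwrite("pics/z12.png",np.hstack([cv2.resize(a[150:310,250:370],(390,520)),cv2.resize(b[160:300,280:385],(390,520))])[:,:,::-1])
for th in(1.47,1.52,1.571,1.62,1.67): print(th,{n:{k:proj(cam(n,s),[*tray(-70-r*np.cos(th),y,0)[:2],46+r*np.sin(th)])[0].round(1).tolist() for k,r,y in(("barR",125,-66),("barL",125,66),("plR",65,-140),("rodL",65,60))} for n in("side","wrist","scene")})
```

```text
1.17 t 36.89 p [507.1   1.7 118. ] F [-3.3 -1.2  4.7] g 0.146
  lag [1.1 0.1 0.9]
1.25 t 37.3 p [516.    2.3 121.7] F [-3.3 -1.3  5.5] g 0.146
  lag [0.6 0.1 0.6]
1.33 t 37.7 p [525.4   2.9 124.3] F [-4.6 -1.   5.8] g 0.145
  lag [0.4 0.1 0.4]
1.41 t 38.1 p [536.6   3.8 126.6] F [-2.6 -0.6  4.2] g 0.145
  lag [1.8 0.2 0.7]
1.49 t 38.5 p [546.2   4.4 127.6] F [-2.5  0.3  5.3] g 0.147
  lag [1.6 0.2 0.5]
1.53 t 38.79 p [551.2   4.8 127.6] F [-2.1  0.4  4.3] g 0.144
  lag [1.  0.2 0.2]
1.57 t 39.05 p [555.6   5.1 127.9] F [-0.9  0.1  5.5] g 0.144
  lag [0.9 0.1 0.4]
held t 39.35 p [555.5   5.  127.9] F [-0.8 -0.4  5.4] g 0.148
d 43.5
1.47 {'side': {'barR': [336.3, 216.2], 'barL': [327.5, 163.1], 'plR': [344.4, 271.5], 'rodL': [330.6, 187.7]}, 'wrist': {'barR': [291.5, 435.5], 'barL': [282.9, 170.3], 'plR': [308.0, 442.7], 'rodL': [304.5, 168.0]}, 'scene': {'barR': [312.6, 222.3], 'barL': [361.7, 201.7], 'plR': [285.9, 257.3], 'rodL': [360.1, 224.3]}}
1.52 {'side': {'barR': [340.0, 215.7], 'barL': [330.9, 162.7], 'plR': [346.3, 271.2], 'rodL': [332.3, 187.5]}, 'wrist': {'barR': [303.8, 4
[... 454 characters left out ...]
04.3], 'plR': [287.4, 258.9], 'rodL': [361.7, 225.7]}}
1.62 {'side': {'barR': [347.2, 215.1], 'barL': [337.6, 162.2], 'plR': [350.0, 270.9], 'rodL': [335.6, 187.3]}, 'wrist': {'barR': [328.7, 436.3], 'barL': [332.0, 170.5], 'plR': [321.2, 443.0], 'rodL': [322.1, 168.1]}, 'scene': {'barR': [317.3, 226.8], 'barL': [366.7, 205.7], 'plR': [288.1, 259.8], 'rodL': [362.6, 226.4]}}
1.67 {'side': {'barR': [350.8, 215.0], 'barL': [340.9, 162.1], 'plR': [351.9, 270.8], 'rodL': [337.3, 187.2]}, 'wrist': {'barR': [341.0, 435.5], 'barL': [348.3, 170.3], 'plR': [325.5, 442.7], 'rodL': [328.0, 168.0]}, 'scene': {'barR': [318.8, 228.5], 'barL': [368.4, 207.3], 'plR': [288.9, 260.8], 'rodL': [363.4, 227.2]}}
```

View pics/z12.png

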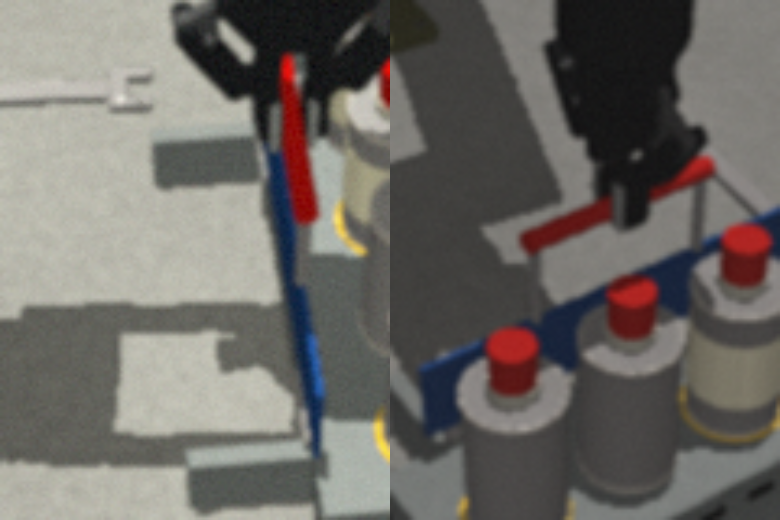

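View pics/w12.png

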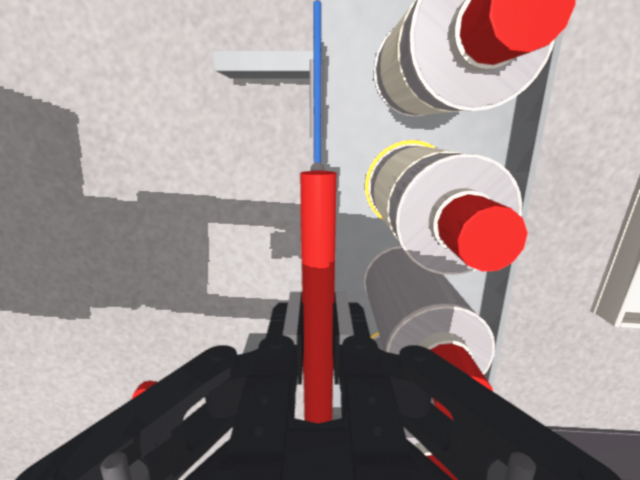

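In the wrist view the plate is edge-on at column 317, directly under the bar at 318, so the flap is upright. The side view's bar end at (344,215) matches θ=1.571. I'll check the cans, the bystanders and stillness, then sign off.

Run:
```python
from h import *
I={n:cv2.imread(f"pics/{f}")[:,:,::-1].copy() for n,f in(("side","s12.png"),("scene","c12.png"))}
Z={n:cv2.imread(f"pics/{n}0.png") for n in I}
bl={n:[x[0] for x in blobs(I[n],"red",15)[0]] for n in I}; C={n:cam(n) for n in I}
for nm,P3 in [(y,tray(0,y,161)) for y in(-120,-40,40,120)]+[("cap",[387.4,-201.3,7.8])]:
    u={n:min(bl[n],key=lambda q:np.hypot(*(q-proj(C[n],P3)[0]))) for n in I}
    print(nm,(tri([(C[n],u[n]) for n in I])-P3).round(1))
d=cv2.absdiff(I["side"][:,:,::-1].copy(),Z["side"]).max(2)
for nm,(x,y,w,h) in {"jar":(350,88,40,50),"tin":(385,395,70,80),"wrench":(222,168,78,22)}.items(): print(nm,"changed px",(d[y:y+h,x:x+w]>40).mean().round(3))
a=st("pre"); dwell(0.5); b=st("post"); print(np.abs(b["dq"]).max().round(4), (b["eef_pos"]-a["eef_pos"]).round(2))
```

```text
-120 [0.1 1.2 1.3]
-40 [-0.2  0.4  0.2]
40 [ 0.5 -0.2  1. ]
120 [ 3.3 -1.   6.9]
cap [-0.  0. -0.]
jar changed px 0.414
tin changed px 0.0
wrench changed px 0.006
pre t 39.5 p [555.5   5.  127.9] F [-2.5  0.4  5.5] g 0.143
post t 40.0 p [555.4   5.1 127.9] F [-1.4  0.7  5.2] g 0.149
0.0017 [-0.03  0.03 -0.01]
```

View pics/s12.png

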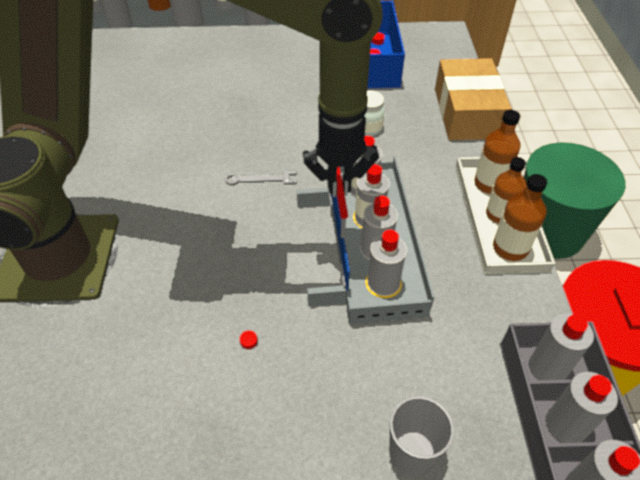

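The differences for the left row can (y=+120) and the jar come from the gripper hiding part of them in the side view. Everything else is unchanged and still, so I'm handing in.

Run:
```python
from h import *
print(sign_off())
```

```text
the job is handed in; nothing more can be done
None
```

I put both cans on the yellow marks and swung the flap up to upright. I handed the job in at 40.0 s with the gripper still closed on the bar; sign-off gave no verdict.

**Last checks:**
- **Cans:** both placed cans are within about 1.3 mm of their marks and released.
- **Flap:** the wrist view shows the plate directly under the bar, and the side view matches 1.571 rad. The arm moved less than 0.05 mm over 0.5 s, with about 6 N at the wrist.
- **Other objects:** the loose cap, the tin and the wrench look unmoved, and so does the right-hand row can.

**What went wrong or disagreed:**
- **First grasp:** the first grasp of can_2 closed just above its cap. The real fingertips are about 34 mm short of the stated TCP, so I corrected for that and the can was not disturbed.
- **Bar slipping in the pads:** during the first half of the swing the bar rolled about 6 mm down the pads, and the force rose to about 20 N. I corrected the path using the pictures and the force dropped.
- **Partly hidden objects:** in the final side picture the gripper covered part of the left row can and the jar. The can's position read 3–7 mm off and the jar could not be compared. Nothing had touched either one, but I could not confirm it with a clear view.

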